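Gauge the bushings and set the faulty one aside

ROBOT

A 7-joint arm with a two-finger parallel gripper is mounted at the origin on the work surface; the furniture and walls round the work are solid. World frame = base frame: x ahead of the robot, y to its left, z up, the work surface at z = 0. Lengths are in m, angles in degrees, forces in N, time in s.
With the tool pointing down it reaches from about 0.35 to 0.9 m from the base axis. Payload 19.9 kg.
Tool frame: the origin (TCP) lies on the mounting face of the last link; the fingertips stand 199 mm ahead of it and the grasp point (between the pads) lies 180 mm ahead of it; z points along the fingers, y is the line along which they close (so a half turn about z gives the same grasp; the last joint's range is limited). The gripper opens to 94 mm and grips with 3 to 60 N. Pads are 16 mm wide; open, the fingers measure 119 mm over their backs; the gripper's body (75 mm by 177 mm) begins 78 mm behind the grasp point.
Start: joints at [-73.31, 23.915, -0.59, 92.452, 0.269, 63.638, -3.037], TCP at [0.204, 0.591, 0.405] pointing down, gripper open.
Joint ranges: [-161.28, 161.28], [-22.2, 115.67], [-73.04, 71.86], [3.21, 147.25], [-68.34, 248.33], [10.77, 114.83], [-161.83, 161.83]. Speed limits (degrees/s): [108.29, 108.29, 136.94, 136.94, 172.46, 172.46, 172.46].

INTERFACE

Orientations are given as a 3x3 rotation matrix whose columns are the frame's x, y, z axes.
In Python, from cell import get_obs, get_image, close_job gives the robot as it stands. The module is installed in compiled form; this text tells all that it offers.
- The arm moves only by the tool carry_out, never from a script. Its argument "steps" is a list of rows, each a list of 3 entries, a list of its own where there are three numbers: the shift along the world's x, y, z in mm, then the turn, a rotation vector about the world's x, y, z in degrees, then the closure, from 0 (fully open) to 1 (shut). In form: [[[tx, ty, tz], [ax, ay, az], grip], ...]. A call has 1 to 8 rows; each row is the pose to reach, as a shift and turn from the pose commanded when the call began; what a row does not reach only later rows make up. A row lasts 1/8 s, in which the tool goes at most 62.5 mm and 10.7 degrees, less where a joint would pass 70% of its speed; a pose out of reach is approached as far as the arm can. A call with a gripper value outside its range is refused whole. The fingers move at their own pace and stop on an object; the grip force is fixed at half the most. Time passes only in rows, so rows that repeat a pose let the fingers close. It gives the time, the measured TCP pose, the force, the opening and the grip force at its end, in the units of the state.
- get_obs(): the state, without advancing time (a new reading comes with each control period).
- get_image(name): name is "scene" or "top" or "wrist"; returns a dict with "img" (400x640x3 uint8, red, green, blue), "fx", "fy", "cx", "cy" (pixels), "k1" (the pictures are not rectified: a ray, as slopes to the right and down, at radius r is drawn at 1 + k1 r^2 times it, then the intrinsics apply), "extrinsics" (4x4, takes a point from camera to world coordinates); the wrist camera has in their place "tool_from_camera" (4x4, takes a point from camera to tool coordinates, whose origin is the TCP and whose axes are the flange's). Camera axes: x right, y up, looking along -z (the intrinsics and any distortion apply to the point x, -y, -z); pixel columns grow to the right and rows downward; lengths in m; the calibration is good to about 2 mm. A picture is of the moment at which its call begins: read the wrist's pose just before it. There is no depth.
- close_job(): hands the job in; it is judged then, once.
The state is a dict: "clock": time; "joints": joint angles; "qvel": joint speeds; "tau": joint torques, N m; "tool_pos": TCP position; "tcp_rot": TCP orientation; "ft_force": force on the tool from outside, world axes, zero at the start; "moment": the same for the moment, N m; "gripper_width": finger opening in m; "gripper_force": force on a finger pad.
Only numpy, scipy, OpenCV 4.12 (cv2) and the standard library are available. Lean on these libraries where they do the work, as an engineer would, in place of code of your own. Each camera call takes 0.05 s, during which the arm holds its last target. There are 200 camera calls.

TASK

Take the plug gauge from its stand and, working along the rack from left to right as the robot sees it (from +y to -y), try it in each of the three bushings: slide it down the bore until it stops, either with its collar down on the bushing's head or short of that, and hold it there a moment under light pressure without ever forcing it. Then put the gauge back in its stand, fully home, and set any bushing that did not take the gauge up to its collar standing upright in the red tray. Leave the good bushings seated in the rack and everything else on the bench alone.

Things in the scene. Friction and masses are not known exactly. Their poses are not given: they have to be found in the camera images.
- plug_gauge: go plug gauge, upright in its stand: steel plug 20 mm in diameter, 26 mm long (last 2 mm tapered to 17.4 mm), on it a green collar 30 mm across, 5 mm thick, then an aluminium handle; 92 mm in all, 0.2 kg. Origin at the centre of the plug's lower end, z up; collar underside at z = 26 mm. Never press it on a bushing with over 40 N; 3 to 8 N is plenty
- gauge_grip (a point): point on the axis of the gauge's handle to grip it at, 55 mm above the plug's lower end; the handle is hexagonal, 22 mm across flats, from 31 to 89 mm above that end; one pair of flats faces along the gauge's x axis, the others lie 60 deg to either side
- gauge_stand: the gauge's stand, a blue block 58 x 58 x 40 mm high with one upright hole 23 mm wide and 32 mm deep in its top, fixed to the bench; origin at the centre of its underside, z up. With the gauge fully home its collar rests on the block and the lower end of the plug is 14 mm above the underside
- stand_hole (a point): centre of the mouth of the stand's hole, 40 mm above the bench
- rack: the inspection rack, a white plastic bar 58 x 226 x 28 mm high, fixed to the bench, with a row of three upright through holes 33 mm wide, 80 mm apart; origin at the centre of its underside, y along the row, z up. A bushing hangs in a hole by its head with about 1.5 mm of play to all sides; seated, its lower end is 6 mm above the bench and its top face 40 mm above it
- rack_left (a point): mouth of the rack's left hole (towards +y), 28 mm above the bench
- rack_middle (a point): mouth of the rack's middle hole, 28 mm above the bench
- rack_right (a point): mouth of the rack's right hole (towards -y), 28 mm above the bench
- bushing_a: one of three steel bushings alike from outside, standing head up in the rack in no set order: head 42 mm across, 12 mm high; body below it 30 mm across, 22 mm long; 0.15 kg. Origin at the centre of its lower end, z up, top face at z = 34 mm. The bore should be 21 mm wide right through; a faulty one has it only 12 mm deep from the top and is narrower below: the gauge stops there
- bushing_b: as bushing_a
- bushing_c: as bushing_a
- reject_tray: the red reject tray, an open square tray 124 x 124 x 34 mm high with walls and floor 3 mm thick and a rim 5.6 mm thick, fixed to the bench, empty; origin at the centre of its underside, z up
- marker_blue: blue and white marker pen lying down, 138 mm long, 15 mm thick (a bystander, to be left where it is)
- ptfe_roll: white roll of thread tape lying flat, 52 mm across, 13 mm high (a bystander, to be left where it is)
- tee_a: black tee fitting with blue release rings, 38 x 54 x 18 mm (a bystander, to be left where it is)
Not all that is in view belongs to the job. What is shaped like the bushing_a but brown is not meant. What is shaped like the bushing_c but yellow is not meant.

How it is judged:
By the outcome, as a careful person would: the job done as asked, in the order asked, and still so for the second after the job is handed in, with the robot touching nothing.
It also fails if it takes over 72 s, if anything falls off the work surface, if the arm or the gripper's body presses on something with over 40 N, if the wrist force passes 120 N, or if a joint passes its speed limit or range.

## Working session

There is one attempt and no reset: what is moved stays moved. The work goes in short steps, Python scripts to look and compute and a tool call to move; the robot and the scene stay as the last step left them, time stands still between calls to the robot, and variables do not carry over. Pictures are saved under pics/ and viewed, at most 10 in all, crops included, and the job is handed in when it is done.

Besides the shell and the picture viewer there is one more tool, called after ">>>" in YAML: its name, and indented under it one key for each argument. carry_out: Moves the arm, as the interface text tells. Its arguments: {"type":"object","properties":{"steps":{"type":"array"}},"required":["steps"]}

```bash
mkdir -p pics; cat > h.py <<'E'
import numpy as np, cv2
from cell import get_obs,get_image
def cam(name):
    o=get_obs(); d=get_image(name)
    if name=="wrist":
        T=np.eye(4); T[:3,:3]=np.array(o["tcp_rot"]); T[:3,3]=o["tool_pos"]
        d["E"]=T@np.array(d["tool_from_camera"])
    else: d["E"]=np.array(d["extrinsics"])
    return d
def ray(d,u,v):
    x=(u-d["cx"])/d["fx"]; y=(v-d["cy"])/d["fy"]
    X,Y=x,y
    for _ in range(20):
        s=1+d["k1"]*(X*X+Y*Y); X,Y=x/s,y/s
    return d["E"][:3,3], d["E"][:3,:3]@np.array([X,-Y,-1.])
def onz(d,u,v,z):
    c,r=ray(d,u,v); return c+r*(z-c[2])/r[2]
def proj(d,p):
    q=np.linalg.inv(d["E"])@np.append(p,1); x,y=q[0]/-q[2],-q[1]/-q[2]
    s=1+d["k1"]*(x*x+y*y); return d["cx"]+d["fx"]*s*x, d["cy"]+d["fy"]*s*y
def save(d,n): cv2.imwrite("pics/"+n,cv2.cvtColor(d["img"],cv2.COLOR_RGB2BGR))
E
python3 - <<'E'
from h import *
for n in("scene","top"):
    d=cam(n); save(d,n+"0.png"); print(n,d["fx"],d["cx"],d["cy"],d["k1"],d["E"].round(3).tolist())
o=get_obs(); print(o)
E
```

```text
scene 427.54183712265353 317.12911710371316 196.0185643642544 -0.04928269166635041 [[-0.483, 0.638, -0.599, -0.317], [-0.875, -0.342, 0.342, 0.402], [0.014, 0.69, 0.724, 0.926], [0.0, 0.0, 0.0, 1.0]]
top 457.5043216158509 322.24368396191454 196.44682501805553 0.01725130556050169 [[-0.129, 0.967, -0.222, 0.158], [-0.992, -0.126, 0.029, 0.012], [-0.0, 0.224, 0.975, 1.121], [0.0, 0.0, 0.0, 1.0]]
{'clock': 0.1, 'joints': array([-73.31006321,  23.94434127,  -0.58944496,  92.47936651,
         0.2701813 ,  63.63901662,  -3.03525263]), 'qvel': array([ 0.0810178 , -0.16304862, -0.02698764, -0.08000491, -0.01273022,
        0.04520201,  0.04908541]), 'tau': array([ 1.28257492e-03, -8.52594924e+01,  6.40155673e-01, -4.26694608e+01,
       -4.87648859e-02,  1.64064474e-02,  1.05131508e-04]), 'tool_pos': array([0.20414611, 0.59060451, 0.40411071]), 'tcp_rot': array([[-9.45141547e-01,  3.26660976e-01, -2.49820174e-04],
       [ 3.26661055e-01,  9.45140978e-01, -1.04233172e-03],
       [-1.04373813e-04, -1.06675754e-03, -9.99999426e-01]]), 'ft_force': array([-0.0050965 , -1.32851349, -0.57204513]), 'moment': array([-0.01553993, -0.0206562 , -0.00119226]), 'gripper_force': 0.0, 'gripper_width': 0.0942854562769362}
```

View pics/top0.png

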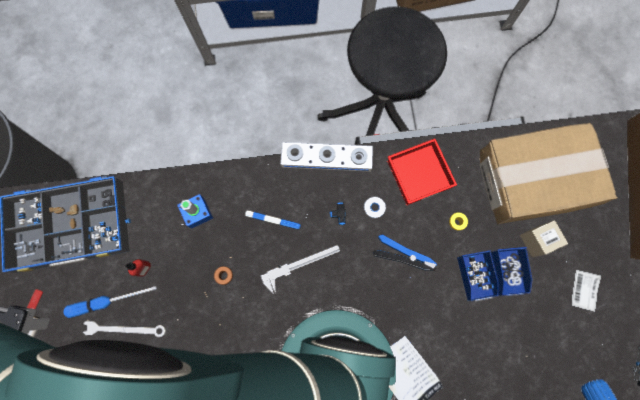

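View pics/scene0.png

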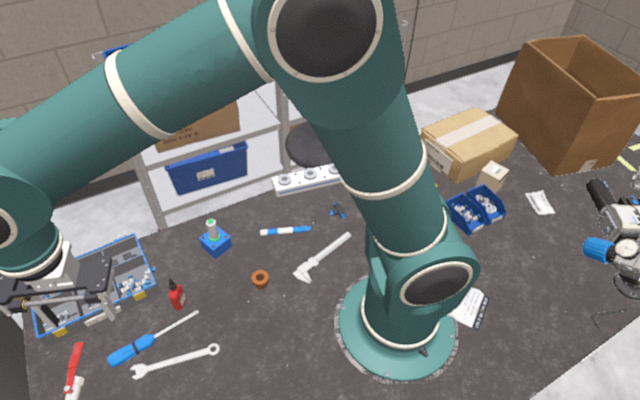

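The top view shows the stand with the gauge at about (195,210), the rack at (326,155) with heads at (294,152), (327,154) and (358,157), and the tray at (421,170). The yellow and brown rings are decoys.

```bash
python3 - <<'E'
from h import *
d=cam("top"); hsv=cv2.cvtColor(d["img"],cv2.COLOR_RGB2HSV)
def comps(m,x0,x1,y0,y1):
    k=np.zeros(m.shape,np.uint8); k[y0:y1,x0:x1]=m[y0:y1,x0:x1]
    c=max(cv2.findContours(k,cv2.RETR_EXTERNAL,cv2.CHAIN_APPROX_NONE)[0],key=cv2.contourArea); return c
def fit(c,z):
    P=np.array([onz(d,u,v,z)[:2] for u,v in c[:,0]],np.float32); return cv2.minAreaRect(P)
blue=cv2.inRange(hsv,(100,120,60),(125,255,255)); red=cv2.inRange(hsv,(0,150,80),(8,255,255))|cv2.inRange(hsv,(172,150,80),(180,255,255))
wh=cv2.inRange(hsv,(0,0,190),(180,40,255)); gr=cv2.inRange(hsv,(50,90,60),(85,255,255))
print("stand",fit(comps(blue,165,225,180,240),.04))
print("rack",fit(comps(wh,270,385,135,180),.028))
print("tray",fit(comps(red,380,470,125,215),.034))
print("collar",fit(comps(gr,165,225,180,240),.042))
for p in((294,152.5),(326.5,154.5),(358.5,156.5)): print(onz(d,*p,.04))
E
```

```text
stand ((0.4077480435371399, 0.28930744528770447), (0.06969201564788818, 0.06392019987106323), 19.2923583984375)
rack ((0.5227996706962585, -0.0407957062125206), (0.2362453043460846, 0.08005175739526749), 79.83784484863281)
tray ((0.43843841552734375, -0.27049654722213745), (0.13131555914878845, 0.1352788805961609), 13.983963966369629)
collar ((0.4092715084552765, 0.2880181074142456), (0.016523251309990883, 0.027860531583428383), 59.57139205932617)
[0.52370083 0.03485556 0.04      ]
[ 0.5081715  -0.04437112  0.04      ]
[ 0.49281548 -0.12220281  0.04      ]
```

>>> carry_out:
  steps:
    - [[35,-50,0],[0,0,0],0]
    - [[70,-100,0],[0,0,0],0]
    - [[105,-150,0],[0,0,0],0]
    - [[140,-200,0],[0,0,0],0]
    - [[175,-250,0],[0,0,0],0]
    - [[204,-300,0],[0,0,0],0]
    - [[204,-300,0],[0,0,0],0]
    - [[204,-300,0],[0,0,0],0]

```text
clock: 1.15
tool_pos: [0.4079, 0.291, 0.4046]
tcp_rot: [[-0.945, 0.327, -0.0], [0.327, 0.945, 0.0], [0.0, -0.0, -1.0]]
ft_force: [0.3, -0.0, 0.3]
gripper_width: 0.0938
gripper_force: 0.0
```

```bash
python3 - <<'E'
from h import *
d=cam("wrist"); save(d,"w1.png"); print(d["fx"],d["cx"],d["cy"],d["k1"],np.array(d["tool_from_camera"]).round(3).tolist()); o=get_obs(); print(o["tool_pos"],o["tcp_rot"],o["joints"])
print(proj(d,[.408,.289,.04]),proj(d,[.408,.289,.106]))
E
```

```text
281.4019248090229 323.8312954099146 197.27867689039815 -0.0015524442732366818 [[-0.0, 0.962, 0.274, 0.081], [1.0, 0.0, -0.0, 0.001], [-0.0, 0.274, -0.962, 0.021], [0.0, 0.0, 0.0, 1.0]]
[0.40767307 0.29152411 0.40451531] [[-9.45547030e-01  3.25485348e-01 -3.21124258e-04]
 [ 3.25485364e-01  9.45547079e-01  3.05020546e-06]
 [ 3.04630901e-04 -1.01637133e-04 -9.99999948e-01]] [-47.09092131  11.20760963   9.0752264  110.06746925  -2.06543579
  58.89256438  33.88692791]
(np.float64(321.4335293100706), np.float64(184.5076565152868)) (np.float64(320.9295860461825), np.float64(199.29503089088988))
```

View pics/w1.png

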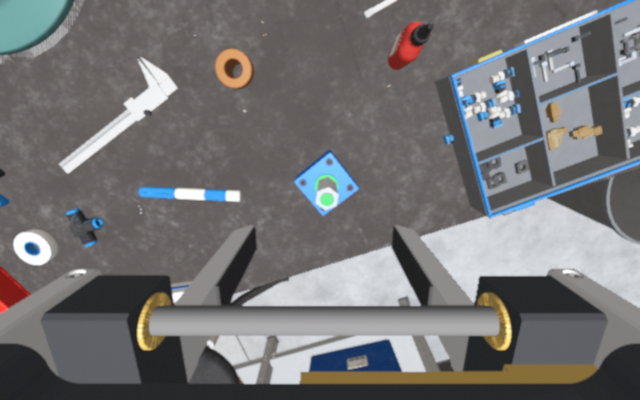

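The wrist view shows the stand's top at about (326,183) and the gauge's top end at (327,198). I'll measure both and enlarge for the hex flats.

```bash
python3 - <<'E'
from h import *
d=cam("wrist"); im=d["img"]; hsv=cv2.cvtColor(im,cv2.COLOR_RGB2HSV)
m=np.zeros(im.shape[:2],np.uint8); m[140:225,285:370]=cv2.inRange(hsv,(100,110,60),(125,255,255))[140:225,285:370]
c=max(cv2.findContours(m,cv2.RETR_EXTERNAL,cv2.CHAIN_APPROX_NONE)[0],key=cv2.contourArea)
r=cv2.minAreaRect(np.array([onz(d,u,v,.04)[:2] for u,v in c[:,0]],np.float32)); print("stand",r)
g=np.zeros_like(m); g[190:212,312:342]=cv2.inRange(hsv,(50,90,60),(85,255,255))[190:212,312:342]
M=cv2.moments(g); u,v=M["m10"]/M["m00"],M["m01"]/M["m00"]; print(u,v,"cap",onz(d,u,v,.106))
cr=cv2.resize(im[140:230,280:380],None,fx=8,fy=8*.8,interpolation=cv2.INTER_CUBIC)[:576]
cr=cv2.resize(im[150:220,290:365],None,fx=8,fy=8,interpolation=cv2.INTER_CUBIC)
cv2.imwrite("pics/w1c.png",cr[...,::-1])
E
```

```text
stand ((0.4087756276130676, 0.2944645285606384), (0.06213103607296944, 0.06061907857656479), 19.54332733154297)
326.23387096774195 199.57258064516128 cap [0.40975774 0.29454519 0.106     ]
```

View pics/w1c.png

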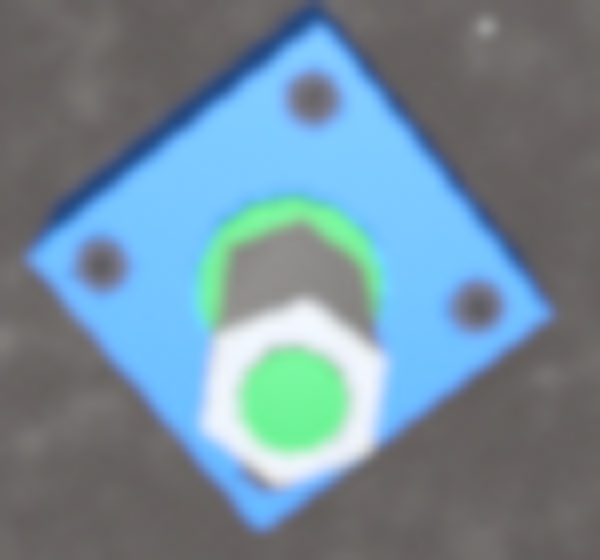

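The crop shows the gauge's hex cap centred near (293,392), with flats facing the image's left and right, tilted about 8° down to the right. I'll work out the turn and centre in world axes.

```bash
python3 - <<'E'
from h import *
d=cam("wrist"); V=[(303,300),(386,352),(372,448),(278,490),(203,425),(215,335)]
W=np.array([onz(d,290+a/8-.5+.06,150+b/8-.5+.06,.103)[:2] for a,b in V])
print("cap c",W.mean(0)); n=[]
for i in range(6):
    e=W[(i+1)%6]-W[i]; a=np.degrees(np.arctan2(-e[0],e[1])); n.append((a-60*i)); print(np.linalg.norm(e)*1000,a%180)
o=get_obs(); y=o["tcp_rot"][:2,1]; print("tool y ang",np.degrees(np.arctan2(y[1],y[0])),o["tool_pos"])
E
```

```text
cap c [0.40946519 0.29474674]
12.78152837902851 128.27538508438465
13.112138916058468 63.78518510554879
13.58773159083745 6.256023140530033
13.252399858972035 118.62332094027629
12.244425667568704 63.27670564410812
12.244514516019894 3.3186211436363533
tool y ang 71.0433824447607 [0.40756179 0.29171684 0.40450948]
```

>>> carry_out:
  steps:
    - [[1.5,3,-20],[0,0,-7.4],0]
    - [[1.5,3,-60],[0,0,-7.4],0]
    - [[1.5,3,-105],[0,0,-7.4],0]
    - [[1.5,3,-140],[0,0,-7.4],0]
    - [[1.5,3,-155],[0,0,-7.4],0]
    - [[1.5,3,-155],[0,0,-7.4],0]
    - [[1.5,3,-155],[0,0,-7.4],0.6]
    - [[1.5,3,-155],[0,0,-7.4],1]

```text
clock: 2.3
tool_pos: [0.4099, 0.294, 0.2507]
tcp_rot: [[-0.895, 0.446, 0.001], [0.446, 0.895, 0.001], [-0.001, 0.002, -1.0]]
ft_force: [-0.6, 0.1, -0.4]
gripper_width: 0.0776
gripper_force: 0.0
```

>>> carry_out:
  steps:
    - [[0,0,0],[0,0,0],1]
    - [[0,0,0],[0,0,0],1]
    - [[0,0,0],[0,0,0],1]
    - [[0,0,0],[0,0,0],1]

```text
clock: 2.8
tool_pos: [0.4097, 0.2937, 0.2496]
tcp_rot: [[-0.895, 0.446, -0.0], [0.446, 0.895, -0.0], [-0.0, -0.0, -1.0]]
ft_force: [-0.4, 0.5, 1.0]
gripper_width: 0.0372
gripper_force: 0.0
```

>>> carry_out:
  steps:
    - [[0,0,0],[0,0,0],1]
    - [[0,0,0],[0,0,0],1]
    - [[0,0,0],[0,0,0],1]
    - [[0,0,0],[0,0,0],1]

```text
clock: 3.3
tool_pos: [0.4097, 0.2937, 0.2496]
tcp_rot: [[-0.895, 0.446, -0.0], [0.446, 0.895, -0.0], [-0.0, -0.0, -1.0]]
ft_force: [-0.3, 0.4, -0.5]
gripper_width: 0.0221
gripper_force: 30.0
```

>>> carry_out:
  steps:
    - [[0,0,25],[0,0,0],1]
    - [[0,0,70],[0,0,0],1]
    - [[10,-25,105],[0,0,0],1]
    - [[30,-75,110],[0,0,0],1]
    - [[52,-125,110],[0,0,0],1]
    - [[75,-175,110],[0,0,0],1]
    - [[98,-225,110],[0,0,0],1]
    - [[113,-259,110],[0,0,0],1]

```text
clock: 4.3
tool_pos: [0.5231, 0.0323, 0.3595]
tcp_rot: [[-0.894, 0.447, -0.0], [0.447, 0.894, -0.001], [-0.0, -0.001, -1.0]]
ft_force: [-0.2, 0.0, -1.3]
gripper_width: 0.0217
gripper_force: 30.0
```

>>> carry_out:
  steps:
    - [[0,0,0],[0,0,0],1]
    - [[0,0,0],[0,0,0],1]
    - [[0,0,0],[0,0,0],1]

```text
clock: 4.68
tool_pos: [0.5224, 0.0358, 0.3596]
tcp_rot: [[-0.896, 0.444, -0.0], [0.444, 0.896, 0.0], [0.0, 0.0, -1.0]]
ft_force: [-0.7, -0.2, -2.2]
gripper_width: 0.0218
gripper_force: 30.0
```

```bash
python3 - <<'E'
from h import *
d=cam("wrist"); save(d,"w2.png"); o=get_obs(); print(o["tool_pos"],o["ft_force"],o["gripper_width"])
z=o["tool_pos"][2]-.2356
for p in ([.5237,.0349,.04],[.5082,-.0444,.04],[.4928,-.1222,.04]): print(proj(d,p))
print("gauge tip pred",proj(d,[*o["tool_pos"][:2],z]),proj(d,[*o["tool_pos"][:2],z+.026]))
E
```

```text
[0.5224095  0.03572935 0.35959669] [-0.38969622  0.92023847 -2.0259337 ] 0.022276928142497994
(np.float64(322.671488414539), np.float64(194.8396336860475))
(np.float64(253.25768470512287), np.float64(213.17712831317442))
(np.float64(187.54297654121598), np.float64(230.37202861079032))
gauge tip pred (np.float64(322.5044836781701), np.float64(220.48036722732212)) (np.float64(322.3541410763096), np.float64(233.16503632422854))
```

View pics/w2.png

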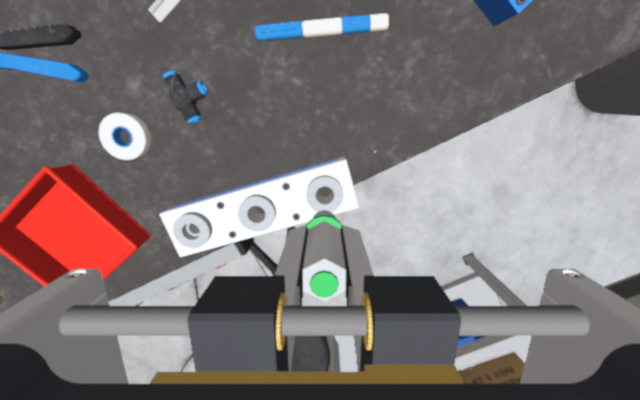

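The wrist view shows bushing heads at (324,194), (257,213) and (192,230), the tray at about (75,230), and the gauge in hand at (323,222). I'll refine the head centres.

```bash
cat > b.py <<'E'
from h import *
def heads(d,guess,z=.04):
    g=cv2.cvtColor(d["img"],cv2.COLOR_RGB2GRAY); out=[]
    for G in guess:
        u,v=proj(d,[*G,z]); rad=np.hypot(*(np.array(proj(d,[G[0]+.021,G[1],z]))-(u,v)))
        R=int(rad*1.5); x0,y0=int(u)-R,int(v)-R
        c=cv2.resize(g[y0:y0+2*R,x0:x0+2*R],None,fx=6,fy=6,interpolation=cv2.INTER_CUBIC)
        H=cv2.HoughCircles(cv2.GaussianBlur(c,(0,0),3),cv2.HOUGH_GRADIENT_ALT,1.5,300,300,.3,minRadius=int(rad*5.2),maxRadius=int(rad*6.6))
        if H is None: out.append(None); continue
        a,b,r=H[0,0]; w=onz(d,x0+(a+.5)/6-.5,y0+(b+.5)/6-.5,z)[:2]
        out.append((w.round(4).tolist(),round(float(r/6),1),round(float(rad),1)))
    return out
if __name__=="__main__":
    d=cam("wrist"); r=heads(d,[(.5225,.0355),(.507,-.043),(.4915,-.121)]); print(*r,sep="\n")
    g=d["img"].astype(int); m=(np.ptp(g,2)<25)&(g.mean(2)<200)&(g.mean(2)>85)
    m=m.astype(np.uint8)
    n,l,s,c=cv2.connectedComponentsWithStats(m[160:260,150:365])
    for i in range(1,n):
        if 200<s[i,4]<2500: print(s[i],onz(d,*(c[i]+(150,160)),.04)[:2])
    o=get_obs();print(o["tool_pos"])
E
python3 b.py
```

```text
Traceback (most recent call last):
  File "b.py", line 14, in <module>
    d=cam("wrist"); r=heads(d,[(.5225,.0355),(.507,-.043),(.4915,-.121)]); print(*r,sep="\n")
                      ~~~~~^^^^^^^^^^^^^^^^^^^^^^^^^^^^^^^^^^^^^^^^^^^^^^
  File "b.py", line 8, in heads
    H=cv2.HoughCircles(cv2.GaussianBlur(c,(0,0),3),cv2.HOUGH_GRADIENT_ALT,1.5,300,300,.3,minRadius=int(rad*5.2),maxRadius=int(rad*6.6))
cv2.error: OpenCV(4.12.0) /io/opencv/modules/imgproc/src/hough.cpp:2324: error: (-211:One of the arguments' values is out of range) when using HOUGH_GRADIENT_ALT method, param2 parameter must be smaller than 1.0 in function 'HoughCircles'
```

```bash
sed -i 's/1.5,300,300,.3,/1.5,300,param1=150,param2=.3,/' b.py; python3 b.py
```

```text
None
None
None
[197   0  18  32 428] [0.51850706 0.07885396]
[165  26  20  19 299] [0.52459831 0.03638245]
[ 97  45  19  18 282] [ 0.51012456 -0.04221574]
[163  50  52  50 835] [0.58137751 0.03996896]
[ 31  63  20  17 236] [ 0.49484712 -0.12025702]
[ 154   62   40   38 1213] [0.57626715 0.00997393]
[0.52248857 0.03542769 0.35964425]
```

```bash
python3 - <<'E'
from h import *
d=cam("wrist"); g=cv2.cvtColor(d["img"],cv2.COLOR_RGB2GRAY)
print(g[212,225:290].tolist()); print(g[190:240,257].tolist())
cr=cv2.resize(d["img"][155:260,155:365],None,fx=3.8,fy=3.8,interpolation=cv2.INTER_CUBIC); cv2.imwrite("pics/w2c.png",cr[...,::-1])
E
```

```text
[255, 255, 255, 255, 255, 255, 255, 255, 255, 255, 255, 255, 254, 237, 222, 219, 218, 217, 217, 217, 217, 210, 179, 133, 109, 108, 108, 109, 110, 110, 110, 110, 108, 104, 101, 98, 95, 94, 97, 120, 169, 204, 216, 217, 217, 217, 217, 216, 213, 198, 177, 209, 246, 255, 255, 255, 255, 255, 255, 255, 255, 255, 255, 255, 255]
[255, 255, 255, 241, 181, 148, 184, 212, 218, 219, 219, 219, 218, 217, 207, 177, 123, 96, 94, 93, 96, 101, 108, 112, 115, 116, 116, 118, 117, 118, 119, 131, 171, 208, 218, 220, 220, 220, 220, 221, 229, 247, 255, 255, 249, 219, 199, 194, 193, 190]
```

View pics/w2c.png

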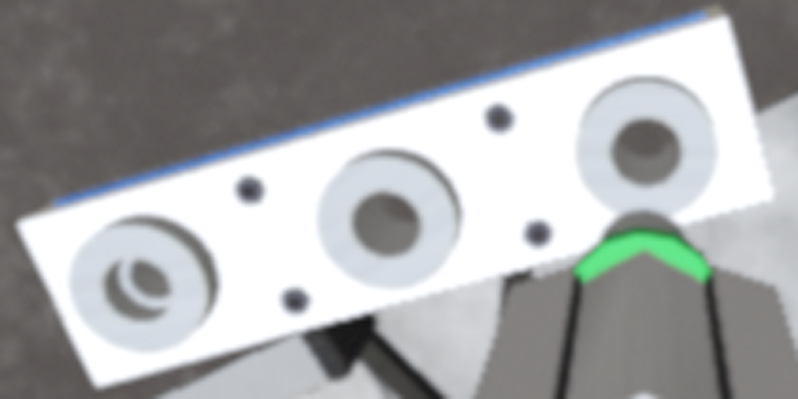

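The crop shows three bore mouths at about (386,223), (646,152) and (137,285) in crop pixels. The right-hand one has a ledge in its bore. I'll fit the bore mouths and compare the held gauge's collar with its predicted position for hand-eye bias.

```bash
cat > b.py <<'E'
from h import *
def bores(d,guess,z=.04,R=16):
    g=cv2.cvtColor(d["img"],cv2.COLOR_RGB2GRAY); out=[]
    for G in guess:
        u,v=proj(d,[*G,z]); x0,y0=int(u)-R,int(v)-R
        c=cv2.resize(g[y0:y0+2*R,x0:x0+2*R],None,fx=8,fy=8,interpolation=cv2.INTER_CUBIC)
        C=cv2.findContours((c<165).astype(np.uint8),cv2.RETR_EXTERNAL,cv2.CHAIN_APPROX_NONE)[0]
        C=[k for k in C if cv2.contourArea(k)>2500] or C
        k=min(C,key=lambda k:np.linalg.norm(k.mean((0,1))-8*R))
        (a,b),ax,_=cv2.fitEllipse(cv2.convexHull(k))
        f=lambda a,b:onz(d,x0+(a+.5)/8-.5,y0+(b+.5)/8-.5,z)[:2]
        P=np.array([f(*q) for q in k[:,0]],np.float32)
        out.append((f(a,b).round(4).tolist(),"dia",(np.array(ax)/8).round(1),(2e3*cv2.minEnclosingCircle(P)[1]),np.array(cv2.minEnclosingCircle(P)[0]).round(4)))
    return out
def collar(d,o,zc=.026):
    hsv=cv2.cvtColor(d["img"],cv2.COLOR_RGB2HSV); m=cv2.inRange(hsv,(50,90,60),(85,255,255)); m[245:]=0; m[:,:280]=0; m[:,370:]=0
    ys,xs=np.nonzero(m); return xs.min(),xs.max(),xs.mean(),ys.min(),ys.max()
if __name__=="__main__":
    d=cam("wrist"); o=get_obs()
    print(*bores(d,[(.5246,.0364),(.510,-.042),(.4948,-.1202)]),sep="\n"); print(collar(d,o),o["tool_pos"])
    t=np.array(o["tool_pos"]); R=o["tcp_rot"]
    for s in(-1,1):
      for zz in(.2096,.2046): print("collar edge pred",proj(d,t+R@[0,s*.015,zz]))
      print("front pred",proj(d,t+R@[.015,0,.2096]),"plug front",proj(d,t+R@[.0087,0,.2356]))
E
python3 b.py
```

```text
([0.5245, 0.0365], 'dia', array([17.6, 18.2]), 20.487619563937187, array([0.5245, 0.0364]))
([0.5102, -0.0422], 'dia', array([16.6, 18.1]), 20.199451595544815, array([ 0.5103, -0.0421]))
([0.495, -0.1204], 'dia', array([14.5, 18.1]), 20.425723865628242, array([ 0.4951, -0.1204]))
(np.int64(306), np.int64(341), np.float64(323.704), np.int64(215), np.int64(228)) [0.52257988 0.03510889 0.35968245]
collar edge pred (np.float64(301.61149387946716), np.float64(233.13173908556482))
collar edge pred (np.float64(301.0762750734867), np.float64(235.93769325810058))
front pred (np.float64(322.2988384023325), np.float64(213.54278642001742)) plug front (np.float64(322.47068011352445), np.float64(210.28855728772558))
collar edge pred (np.float64(343.0394882456782), np.float64(233.13524043295922))
collar edge pred (np.float64(343.5052547264983), np.float64(235.94117053596477))
front pred (np.float64(322.2988384023325), np.float64(213.54278642001742)) plug front (np.float64(322.47068011352445), np.float64(210.28855728772558))
```

>>> carry_out:
  steps:
    - [[1,1,-30],[0,0,0],1]
    - [[1,1,-60],[0,0,0],1]
    - [[1,1,-76],[0,0,0],1]
    - [[1,1,-80],[0,0,0],1]
    - [[1,1,-82],[0,0,0],1]
    - [[1,1,-84],[0,0,0],1]
    - [[1,1,-85.5],[0,0,0],1]
    - [[1,1,-87],[0,0,0],1]

```text
clock: 5.92
tool_pos: [0.5237, 0.0357, 0.2728]
tcp_rot: [[-0.895, 0.446, 0.0], [0.446, 0.895, 0.0], [-0.0, 0.0, -1.0]]
ft_force: [-1.0, 1.0, -2.5]
gripper_width: 0.0217
gripper_force: 30.0
```

>>> carry_out:
  steps:
    - [[0,0,-2],[0,0,0],1]
    - [[0,0,-4],[0,0,0],1]
    - [[0,0,-6],[0,0,0],1]
    - [[0,0,-7.5],[0,0,0],1]
    - [[0,0,-8.5],[0,0,0],1]
    - [[0,0,-9.3],[0,0,0],1]
    - [[0,0,-9.6],[0,0,0],1]
    - [[0,0,-9.9],[0,0,0],1]

```text
clock: 6.92
tool_pos: [0.5237, 0.0357, 0.2627]
tcp_rot: [[-0.895, 0.446, 0.0], [0.446, 0.895, -0.0], [-0.0, -0.0, -1.0]]
ft_force: [1.7, -0.6, -1.7]
gripper_width: 0.0217
gripper_force: 30.0
```

>>> carry_out:
  steps:
    - [[0,0,-2],[0,0,0],1]
    - [[0,0,-4.5],[0,0,0],1]
    - [[0,0,-7],[0,0,0],1]
    - [[0,0,-9.5],[0,0,0],1]
    - [[0,0,-11],[0,0,0],1]
    - [[0,0,-11.8],[0,0,0],1]
    - [[0,0,-12.3],[0,0,0],1]
    - [[0,0,-12.6],[0,0,0],1]

```text
clock: 7.92
tool_pos: [0.5236, 0.0357, 0.2501]
tcp_rot: [[-0.895, 0.446, -0.0], [0.446, 0.895, -0.0], [0.0, -0.0, -1.0]]
ft_force: [0.5, 0.6, -1.5]
gripper_width: 0.0224
gripper_force: 30.0
```

>>> carry_out:
  steps:
    - [[0,0,-0.3],[0,0,0],1]
    - [[0,0,-0.5],[0,0,0],1]
    - [[0,0,-0.6],[0,0,0],1]
    - [[0,0,-0.7],[0,0,0],1]
    - [[0,0,-0.7],[0,0,0],1]

```text
clock: 8.55
tool_pos: [0.5237, 0.0357, 0.2496]
tcp_rot: [[-0.895, 0.446, 0.0], [0.446, 0.895, -0.0], [-0.0, 0.0, -1.0]]
ft_force: [-2.1, 0.7, 5.4]
gripper_width: 0.0217
gripper_force: 30.0
```

>>> carry_out:
  steps:
    - [[0,0,0],[0,0,0],1]
    - [[0,0,0],[0,0,0],1]
    - [[0,0,0],[0,0,0],1]
    - [[0,0,0],[0,0,0],1]
    - [[0,0,0],[0,0,0],1]

```text
clock: 9.18
tool_pos: [0.5236, 0.0357, 0.2496]
tcp_rot: [[-0.895, 0.446, -0.0], [0.446, 0.895, -0.0], [0.0, -0.0, -1.0]]
ft_force: [-2.5, -0.7, 6.2]
gripper_width: 0.022
gripper_force: 30.0
```

>>> carry_out:
  steps:
    - [[0,0,5],[0,0,0],1]
    - [[0,0,15],[0,0,0],1]
    - [[0,0,30],[0,0,0],1]
    - [[0,0,45],[0,0,0],1]
    - [[-5,-26,55],[0,0,0],1]
    - [[-10,-55,55],[0,0,0],1]
    - [[-14.3,-78.7,55],[0,0,0],1]
    - [[-14.3,-78.7,55],[0,0,0],1]

```text
clock: 10.18
tool_pos: [0.5091, -0.0446, 0.3054]
tcp_rot: [[-0.894, 0.448, 0.001], [0.448, 0.894, -0.0], [-0.001, 0.0, -1.0]]
ft_force: [0.0, 0.4, -2.0]
gripper_width: 0.0214
gripper_force: 30.0
```

```bash
python3 - <<'E'
from b import *
d=cam("wrist"); o=get_obs(); print(o["tool_pos"],o["ft_force"]); save(d,"w3.png")
print(*bores(d,[(.5245,.0364),(.4950,-.1204)]),sep="\n")
E
```

```text
[ 0.50936107 -0.04337042  0.30519629] [ 0.93349359 -0.61870884 -2.05657649]
([0.5238, 0.036], 'dia', array([21.7, 23.8]), 20.861849188804626, array([0.524 , 0.0359]))
([0.4951, -0.1209], 'dia', array([18.4, 21.8]), 20.490311086177826, array([ 0.4952, -0.1208]))
```

View pics/w3.png

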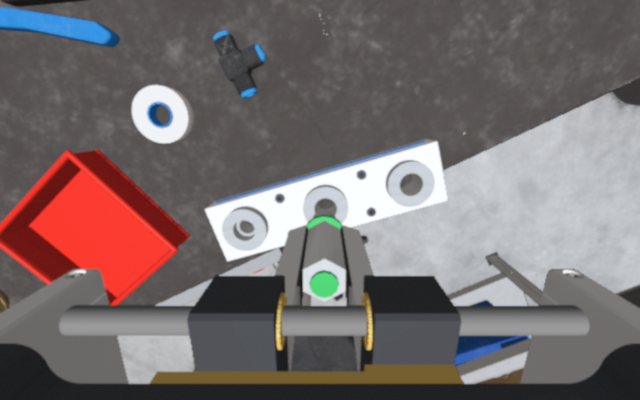

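The left bushing is still seated at (411,184), and the gauge tip at (324,212) stands over the middle bore at (326,208).

>>> carry_out:
  steps:
    - [[0,0,-14],[0,0,0],1]
    - [[0,0,-24],[0,0,0],1]
    - [[0,0,-28],[0,0,0],1]
    - [[0,0,-30],[0,0,0],1]
    - [[0,0,-31],[0,0,0],1]
    - [[0,0,-32],[0,0,0],1]
    - [[0,0,-33],[0,0,0],1]
    - [[0,0,-33],[0,0,0],1]

```text
clock: 11.22
tool_pos: [0.5094, -0.0431, 0.2715]
tcp_rot: [[-0.895, 0.446, 0.0], [0.446, 0.895, -0.0], [-0.0, -0.0, -1.0]]
ft_force: [1.1, -0.9, -2.7]
gripper_width: 0.0217
gripper_force: 30.0
```

>>> carry_out:
  steps:
    - [[0,0,-2.5],[0,0,0],1]
    - [[0,0,-5],[0,0,0],1]
    - [[0,0,-6.5],[0,0,0],1]
    - [[0,0,-7.5],[0,0,0],1]
    - [[0,0,-8],[0,0,0],1]
    - [[0,0,-8.4],[0,0,0],1]
    - [[0,0,-8.7],[0,0,0],1]
    - [[0,0,-8.7],[0,0,0],1]

```text
clock: 12.22
tool_pos: [0.5094, -0.043, 0.2627]
tcp_rot: [[-0.895, 0.446, 0.0], [0.446, 0.895, -0.0], [-0.0, -0.0, -1.0]]
ft_force: [0.5, -1.1, -2.2]
gripper_width: 0.0218
gripper_force: 30.0
```

Past the ledge depth with no force, so I'll continue to the collar.

>>> carry_out:
  steps:
    - [[0,0,-2],[0,0,0],1]
    - [[0,0,-4.5],[0,0,0],1]
    - [[0,0,-7],[0,0,0],1]
    - [[0,0,-9.5],[0,0,0],1]
    - [[0,0,-11],[0,0,0],1]
    - [[0,0,-11.8],[0,0,0],1]
    - [[0,0,-12.4],[0,0,0],1]
    - [[0,0,-12.6],[0,0,0],1]

```text
clock: 13.22
tool_pos: [0.5094, -0.043, 0.2501]
tcp_rot: [[-0.895, 0.446, 0.0], [0.446, 0.895, -0.0], [-0.0, -0.0, -1.0]]
ft_force: [0.1, -0.7, -1.5]
gripper_width: 0.0219
gripper_force: 30.0
```

>>> carry_out:
  steps:
    - [[0,0,-0.3],[0,0,0],1]
    - [[0,0,-0.5],[0,0,0],1]
    - [[0,0,-0.6],[0,0,0],1]
    - [[0,0,-0.7],[0,0,0],1]
    - [[0,0,-0.7],[0,0,0],1]

```text
clock: 13.85
tool_pos: [0.5094, -0.043, 0.2496]
tcp_rot: [[-0.895, 0.446, 0.0], [0.446, 0.895, -0.0], [-0.0, 0.0, -1.0]]
ft_force: [-2.4, 0.1, 5.2]
gripper_width: 0.0217
gripper_force: 30.0
```

>>> carry_out:
  steps:
    - [[0,0,0],[0,0,0],1]
    - [[0,0,0],[0,0,0],1]
    - [[0,0,0],[0,0,0],1]
    - [[0,0,0],[0,0,0],1]
    - [[0,0,0],[0,0,0],1]

```text
clock: 14.48
tool_pos: [0.5094, -0.043, 0.2496]
tcp_rot: [[-0.895, 0.446, 0.0], [0.446, 0.895, 0.0], [-0.0, 0.0, -1.0]]
ft_force: [-1.6, -0.2, 5.6]
gripper_width: 0.0215
gripper_force: 30.0
```

>>> carry_out:
  steps:
    - [[0,0,5],[0,0,0],1]
    - [[0,0,15],[0,0,0],1]
    - [[0,0,30],[0,0,0],1]
    - [[0,0,45],[0,0,0],1]
    - [[-5,-26,55],[0,0,0],1]
    - [[-10,-55,55],[0,0,0],1]
    - [[-14.8,-78.5,55],[0,0,0],1]
    - [[-14.8,-78.5,55],[0,0,0],1]

```text
clock: 15.48
tool_pos: [0.4942, -0.1231, 0.3054]
tcp_rot: [[-0.894, 0.448, 0.001], [0.448, 0.894, -0.001], [-0.001, -0.0, -1.0]]
ft_force: [-0.3, 0.8, -1.5]
gripper_width: 0.022
gripper_force: 30.0
```

>>> carry_out:
  steps:
    - [[0,0,-14],[0,0,0],1]
    - [[0,0,-24],[0,0,0],1]
    - [[0,0,-28],[0,0,0],1]
    - [[0,0,-30],[0,0,0],1]
    - [[0,0,-31],[0,0,0],1]
    - [[0,0,-32],[0,0,0],1]
    - [[0,0,-33],[0,0,0],1]
    - [[0,0,-33],[0,0,0],1]

```text
clock: 16.48
tool_pos: [0.4946, -0.1215, 0.2714]
tcp_rot: [[-0.895, 0.446, 0.0], [0.446, 0.895, -0.0], [-0.0, -0.0, -1.0]]
ft_force: [-0.0, -0.3, -2.4]
gripper_width: 0.0218
gripper_force: 30.0
```

Entered the right bore freely. Its ledge should be at TCP z ≈ 0.2636, so I'll approach slowly.

>>> carry_out:
  steps:
    - [[0,0,-2.5],[0,0,0],1]
    - [[0,0,-5],[0,0,0],1]
    - [[0,0,-6.2],[0,0,0],1]
    - [[0,0,-7],[0,0,0],1]
    - [[0,0,-7.4],[0,0,0],1]
    - [[0,0,-7.7],[0,0,0],1]
    - [[0,0,-7.9],[0,0,0],1]
    - [[0,0,-8.1],[0,0,0],1]

```text
clock: 17.48
tool_pos: [0.4946, -0.1215, 0.2635]
tcp_rot: [[-0.895, 0.446, 0.0], [0.446, 0.895, -0.0], [-0.0, 0.0, -1.0]]
ft_force: [-1.8, 0.1, 3.9]
gripper_width: 0.0221
gripper_force: 30.0
```

>>> carry_out:
  steps:
    - [[0,0,-0.2],[0,0,0],1]
    - [[0,0,-0.2],[0,0,0],1]

```text
clock: 17.73
tool_pos: [0.4946, -0.1215, 0.2634]
tcp_rot: [[-0.895, 0.446, 0.0], [0.446, 0.895, -0.0], [-0.0, 0.0, -1.0]]
ft_force: [-1.4, 0.9, 6.4]
gripper_width: 0.0214
gripper_force: 30.0
```

>>> carry_out:
  steps:
    - [[0,0,0],[0,0,0],1]
    - [[0,0,0],[0,0,0],1]
    - [[0,0,0],[0,0,0],1]
    - [[0,0,0],[0,0,0],1]
    - [[0,0,0],[0,0,0],1]
    - [[0,0,5],[0,0,0],1]
    - [[0,0,20],[0,0,0],1]
    - [[0,0,45],[0,0,0],1]

```text
clock: 18.73
tool_pos: [0.4944, -0.1215, 0.309]
tcp_rot: [[-0.895, 0.446, -0.001], [0.446, 0.895, -0.0], [0.001, -0.001, -1.0]]
ft_force: [-0.7, 0.2, -1.9]
gripper_width: 0.0219
gripper_force: 30.0
```

>>> carry_out:
  steps:
    - [[-5,25,20],[0,0,0],1]
    - [[-14,70,20],[0,0,0],1]
    - [[-25,125,20],[0,0,0],1]
    - [[-37,180,20],[0,0,0],1]
    - [[-48,235,20],[0,0,0],1]
    - [[-59,290,20],[0,0,0],1]
    - [[-70,345,20],[0,0,0],1]
    - [[-80,393,20],[0,0,0],1]

```text
clock: 19.73
tool_pos: [0.4139, 0.2734, 0.3292]
tcp_rot: [[-0.895, 0.445, 0.001], [0.445, 0.895, 0.001], [-0.001, 0.001, -1.0]]
ft_force: [1.2, -1.2, -2.8]
gripper_width: 0.0218
gripper_force: 30.0
```

>>> carry_out:
  steps:
    - [[-5,22,0],[0,0,0],1]
    - [[-5,22,0],[0,0,0],1]
    - [[-5,22,0],[0,0,0],1]

```text
clock: 20.1
tool_pos: [0.4098, 0.2928, 0.3286]
tcp_rot: [[-0.895, 0.446, 0.0], [0.446, 0.895, -0.0], [-0.001, -0.0, -1.0]]
ft_force: [-0.7, -0.9, -2.8]
gripper_width: 0.0219
gripper_force: 30.0
```

```bash
python3 - <<'E'
from b import *
d=cam("wrist"); save(d,"w4.png"); o=get_obs(); print(o["tool_pos"],o["ft_force"])
hsv=cv2.cvtColor(d["img"],cv2.COLOR_RGB2HSV); m=np.zeros((400,640),np.uint8); m[130:260,270:390]=cv2.inRange(hsv,(100,110,60),(125,255,255))[130:260,270:390]
c=max(cv2.findContours(m,cv2.RETR_EXTERNAL,cv2.CHAIN_APPROX_NONE)[0],key=cv2.contourArea)
print(cv2.minAreaRect(np.array([onz(d,u,v,.04)[:2] for u,v in c[:,0]],np.float32)))
E
```

```text
[0.40990857 0.29262348 0.32854568] [ 0.48808963 -0.2089667  -2.55508914]
((0.40851134061813354, 0.29542168974876404), (0.06195200979709625, 0.061741895973682404), 19.651552200317383)
```

View pics/w4.png

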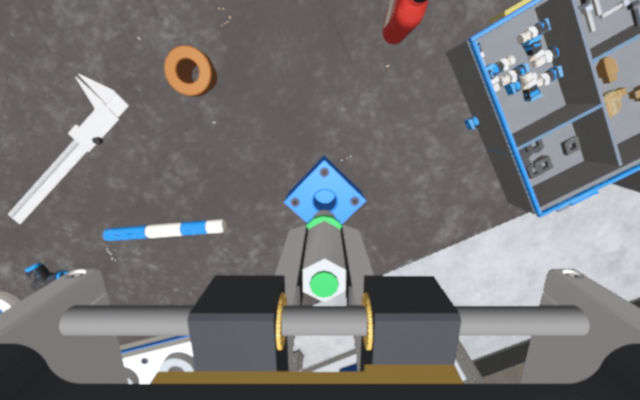

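The gauge stands above the stand's hole at (325,198). I'll lower it to the pose it was taken from.

>>> carry_out:
  steps:
    - [[0,0.3,-25],[0,0,0],1]
    - [[0,0.3,-45],[0,0,0],1]
    - [[0,0.3,-51],[0,0,0],1]
    - [[0,0.3,-53],[0,0,0],1]
    - [[0,0.3,-55],[0,0,0],1]
    - [[0,0.3,-58],[0,0,0],1]
    - [[0,0.3,-61],[0,0,0],1]
    - [[0,0.3,-61],[0,0,0],1]

```text
clock: 21.15
tool_pos: [0.4095, 0.2938, 0.267]
tcp_rot: [[-0.895, 0.446, -0.0], [0.446, 0.895, -0.0], [0.0, -0.0, -1.0]]
ft_force: [0.6, -0.0, -2.2]
gripper_width: 0.0218
gripper_force: 30.0
```

>>> carry_out:
  steps:
    - [[0,0,-4],[0,0,0],1]
    - [[0,0,-8],[0,0,0],1]
    - [[0,0,-12],[0,0,0],1]
    - [[0,0,-15],[0,0,0],1]
    - [[0,0,-16.5],[0,0,0],1]
    - [[0,0,-17.3],[0,0,0],1]
    - [[0,0,-17.7],[0,0,0],1]
    - [[0,0,-17.8],[0,0,0],1]

```text
clock: 22.15
tool_pos: [0.4096, 0.2938, 0.2496]
tcp_rot: [[-0.895, 0.446, 0.0], [0.446, 0.895, 0.0], [-0.0, 0.0, -1.0]]
ft_force: [-1.6, -1.6, 6.3]
gripper_width: 0.022
gripper_force: 30.0
```

>>> carry_out:
  steps:
    - [[0,0,0.3],[0,0,0],0.3]
    - [[0,0,0.3],[0,0,0],0.3]
    - [[0,0,0.3],[0,0,0],0.3]
    - [[0,0,0.3],[0,0,0],0.3]
    - [[0,0,20],[0,0,0],0.3]
    - [[0,0,60],[0,0,0],0.3]
    - [[5,-30,100],[0,0,0],0.3]
    - [[15,-80,110],[0,0,0],0.3]

```text
clock: 23.15
tool_pos: [0.4248, 0.2139, 0.3615]
tcp_rot: [[-0.896, 0.443, 0.003], [0.443, 0.896, 0.002], [-0.002, 0.003, -1.0]]
ft_force: [1.5, -0.1, 0.2]
gripper_width: 0.0659
gripper_force: 0.0
```

```bash
python3 - <<'E'
from b import *
d=cam("wrist"); save(d,"w5.png"); o=get_obs(); print(o["tool_pos"],o["ft_force"],o["gripper_width"])
print(proj(d,[.409,.294,.106]),proj(d,[.409,.294,.04]))
E
```

```text
[0.42616937 0.20720419 0.3616785 ] [ 4.90207462 -8.01939224  2.61977764] 0.06572292324892391
(np.float64(399.4030388915833), np.float64(155.352931970166)) (np.float64(383.091346549788), np.float64(147.0806945086203))
```

View pics/w5.png

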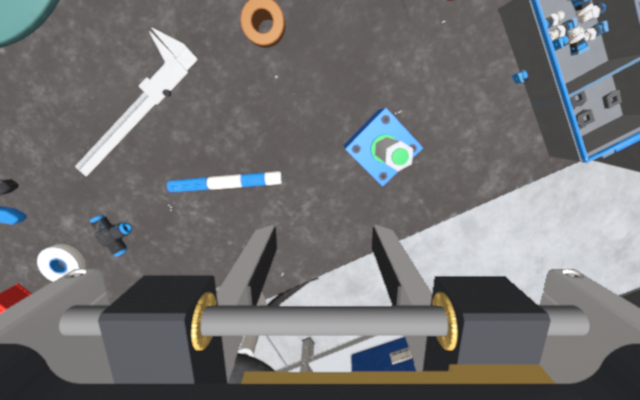

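The gauge is fully home in its stand, with its cap at (401,156). Next is the faulty right-hand bushing.

>>> carry_out:
  steps:
    - [[9,-45,0],[0,0,0],0.3]
    - [[20,-95,0],[0,0,0],0.3]
    - [[31,-145,0],[0,0,0],0.3]
    - [[42,-195,0],[0,0,0],0.3]
    - [[53,-245,0],[0,0,0],0.3]
    - [[63,-295,0],[0,0,0],0.3]
    - [[70,-335,0],[0,0,0],0.3]
    - [[70,-335,0],[0,0,0],0.3]

```text
clock: 24.2
tool_pos: [0.4945, -0.124, 0.3592]
tcp_rot: [[-0.893, 0.45, -0.0], [0.45, 0.893, -0.001], [-0.0, -0.001, -1.0]]
ft_force: [0.6, 1.1, -0.5]
gripper_width: 0.0658
gripper_force: 0.0
```

>>> carry_out:
  steps:
    - [[0,0,-30],[0,0,0],0.3]
    - [[0,0,-60],[0,0,0],0.3]
    - [[0,0,-60],[0,0,0],0.3]
    - [[0,0,-60],[0,0,0],0.3]

```text
clock: 24.7
tool_pos: [0.4949, -0.1209, 0.3003]
tcp_rot: [[-0.895, 0.445, 0.001], [0.445, 0.895, -0.0], [-0.001, 0.0, -1.0]]
ft_force: [-0.5, 0.0, 0.2]
gripper_width: 0.066
gripper_force: 0.0
```

```bash
python3 - <<'E'
from b import *
d=cam("wrist"); o=get_obs(); print(o["tool_pos"],o["ft_force"],o["gripper_width"])
print(*bores(d,[(.5240,.036),(.5097,-.0422),(.4950,-.1209)]),sep="\n")
save(d,"w6.png")
E
```

```text
[ 0.49493997 -0.12101031  0.30049733] [-0.06942385 -0.51512334  0.12391426] 0.06574852575936616
([0.5238, 0.0356], 'dia', array([23.3, 27.6]), 22.12010882794857, array([0.5239, 0.0354]))
([0.5095, -0.0427], 'dia', array([23.4, 25.6]), 22.0208577811718, array([ 0.5096, -0.0428]))
([0.4916, -0.1191], 'dia', array([16.2, 17.6]), 15.984095633029938, array([ 0.4915, -0.1191]))
```

>>> carry_out:
  steps:
    - [[0,0,-30],[0,0,0],0.3]
    - [[0,0,-55],[0,0,0],0.3]
    - [[0,0,-65],[0,0,0],0.3]
    - [[0,0,-69.5],[0,0,0],0.3]
    - [[0,0,-69.5],[0,0,0],1]
    - [[0,0,-69.5],[0,0,0],1]
    - [[0,0,-69.5],[0,0,0],1]
    - [[0,0,-69.5],[0,0,0],1]

```text
clock: 25.75
tool_pos: [0.4948, -0.1212, 0.2303]
tcp_rot: [[-0.895, 0.446, 0.001], [0.446, 0.895, -0.0], [-0.001, 0.0, -1.0]]
ft_force: [-1.8, 0.5, 6.7]
gripper_width: 0.0407
gripper_force: 30.0
```

>>> carry_out:
  steps:
    - [[0,0,0],[0,0,0],1]
    - [[0,0,0],[0,0,0],1]
    - [[0,0,0],[0,0,0],1]

```text
clock: 26.12
tool_pos: [0.4948, -0.1213, 0.2303]
tcp_rot: [[-0.895, 0.446, 0.001], [0.446, 0.895, -0.0], [-0.001, 0.0, -1.0]]
ft_force: [-0.9, -0.7, 6.6]
gripper_width: 0.0408
gripper_force: 30.0
```

>>> carry_out:
  steps:
    - [[0,0,1],[0,0,0],1]
    - [[0,0,3],[0,0,0],1]
    - [[0,0,6],[0,0,0],1]
    - [[0,0,10],[0,0,0],1]
    - [[0,0,10],[0,0,0],1]

```text
clock: 26.75
tool_pos: [0.4946, -0.1212, 0.2402]
tcp_rot: [[-0.895, 0.446, 0.001], [0.446, 0.895, -0.0], [-0.001, 0.0, -1.0]]
ft_force: [1.2, -1.7, -0.9]
gripper_width: 0.0406
gripper_force: 30.0
```

>>> carry_out:
  steps:
    - [[0,0,20],[0,0,0],1]
    - [[0,0,50],[0,0,0],1]
    - [[0,0,75],[0,0,0],1]
    - [[0,0,75],[0,0,0],1]
    - [[0,0,75],[0,0,0],1]

```text
clock: 27.38
tool_pos: [0.4943, -0.121, 0.3141]
tcp_rot: [[-0.895, 0.445, -0.001], [0.445, 0.895, 0.0], [0.001, -0.0, -1.0]]
ft_force: [0.3, -0.5, -1.2]
gripper_width: 0.0402
gripper_force: 30.0
```

```bash
python3 - <<'E'
from b import *
d=cam("wrist"); save(d,"w7.png"); o=get_obs(); print(o["tool_pos"],o["ft_force"],o["gripper_width"])
hsv=cv2.cvtColor(d["img"],cv2.COLOR_RGB2HSV); m=cv2.inRange(hsv,(0,150,80),(8,255,255))|cv2.inRange(hsv,(172,150,80),(180,255,255))
c=max(cv2.findContours(m,cv2.RETR_EXTERNAL,cv2.CHAIN_APPROX_NONE)[0],key=cv2.contourArea)
print(cv2.boundingRect(c)); P=np.array([onz(d,u,v,.034)[:2] for u,v in c[:,0]],np.float32); print(cv2.minAreaRect(P))
E
```

```text
[ 0.49427216 -0.12101507  0.31389933] [-0.05443014  0.7105196  -0.55506062] 0.04083827360195374
(69, 126, 189, 172)
((0.4371747374534607, -0.2644765377044678), (0.13015402853488922, 0.14212264120578766), 14.124761581420898)
```

View pics/w7.png

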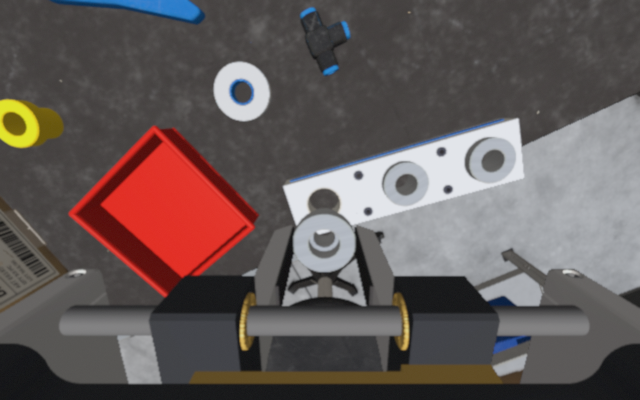

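The bushing is held upright at (324,240), its ledge visible. The two good ones stay seated at (406,184) and (492,160), and the tray is centred near (163,214).

>>> carry_out:
  steps:
    - [[-10,-25,0],[0,0,0],1]
    - [[-22,-58,0],[0,0,0],1]
    - [[-34,-90,0],[0,0,0],1]
    - [[-46,-122,0],[0,0,0],1]
    - [[-57,-148,0],[0,0,0],1]
    - [[-57,-148,0],[0,0,0],1]
    - [[-57,-148,-25],[0,0,0],1]
    - [[-57,-148,-50],[0,0,0],1]

```text
clock: 28.42
tool_pos: [0.4378, -0.2684, 0.2636]
tcp_rot: [[-0.896, 0.445, -0.0], [0.445, 0.896, 0.0], [0.001, 0.0, -1.0]]
ft_force: [0.2, 0.7, -1.6]
gripper_width: 0.0408
gripper_force: 30.0
```

>>> carry_out:
  steps:
    - [[0,0,-12],[0,0,0],1]
    - [[0,0,-24],[0,0,0],1]
    - [[0,0,-31],[0,0,0],1]
    - [[0,0,-34],[0,0,0],1]
    - [[0,0,-35.5],[0,0,0],1]
    - [[0,0,-36.2],[0,0,0],1]
    - [[0,0,-36.2],[0,0,0],1]

```text
clock: 29.3
tool_pos: [0.4376, -0.2692, 0.2288]
tcp_rot: [[-0.895, 0.446, 0.0], [0.446, 0.895, -0.0], [-0.0, -0.0, -1.0]]
ft_force: [0.9, -0.6, -2.0]
gripper_width: 0.0408
gripper_force: 30.0
```

>>> carry_out:
  steps:
    - [[0,0,-0.6],[0,0,0],1]
    - [[0,0,-1.1],[0,0,0],1]
    - [[0,0,-1.5],[0,0,0],1]
    - [[0,0,-1.5],[0,0,0],1]

```text
clock: 29.8
tool_pos: [0.4376, -0.2692, 0.2273]
tcp_rot: [[-0.895, 0.446, 0.0], [0.446, 0.895, 0.0], [-0.0, 0.0, -1.0]]
ft_force: [-1.3, 1.2, 5.2]
gripper_width: 0.0408
gripper_force: 30.0
```

>>> carry_out:
  steps:
    - [[0,0,0.4],[0,0,0],0.35]
    - [[0,0,0.4],[0,0,0],0.35]
    - [[0,0,0.4],[0,0,0],0.35]
    - [[0,0,0.4],[0,0,0],0.35]
    - [[0,0,0.4],[0,0,0],0.35]
    - [[0,0,10],[0,0,0],0.35]
    - [[0,0,50],[0,0,0],0.35]
    - [[0,0,100],[0,0,0],0.35]

```text
clock: 30.8
tool_pos: [0.4373, -0.2691, 0.3284]
tcp_rot: [[-0.895, 0.446, -0.001], [0.446, 0.895, 0.0], [0.001, -0.0, -1.0]]
ft_force: [1.2, 0.1, 0.1]
gripper_width: 0.0613
gripper_force: 0.0
```

>>> carry_out:
  steps:
    - [[-10,20,30],[0,0,0],0.35]
    - [[-10,20,60],[0,0,0],0.35]
    - [[-10,20,60],[0,0,0],0.35]

```text
clock: 31.18
tool_pos: [0.4277, -0.2494, 0.3896]
tcp_rot: [[-0.895, 0.446, 0.004], [0.446, 0.895, -0.001], [-0.004, 0.001, -1.0]]
ft_force: [-0.0, -0.2, 0.4]
gripper_width: 0.0612
gripper_force: 0.0
```

```bash
python3 - <<'E'
from b import *
d=cam("wrist"); o=get_obs(); print(o["tool_pos"],o["ft_force"],o["gripper_width"])
u,v=map(int,proj(d,[.4376,-.2692,.037])); print(u,v)
im=d["img"].astype(int); m=((np.ptp(im,2)<30)&(im.mean(2)>170)).astype(np.uint8)
k=m[v-40:v+40,u-40:u+40]; n,l,s,c=cv2.connectedComponentsWithStats(k); i=1+s[1:,4].argmax(); print(s[i],c[i]+(u-40,v-40))
cc=max(cv2.findContours((l==i).astype(np.uint8),0,1)[0],key=cv2.contourArea)
P=np.array([onz(d,a+u-40,b+v-40,.037)[:2] for a,b in cc[:,0]],np.float32); print(cv2.minEnclosingCircle(P), cv2.minAreaRect(P))
E
```

```text
[ 0.42750731 -0.24922447  0.38818451] [ 0.92050638 -0.57969032 -1.17279132] 0.06094747966214745
311 199
[ 26  24  33  32 692] [312.91040462 198.20520231]
((0.43722084164619446, -0.26777976751327515), 0.02058754675090313) ((0.4377821385860443, -0.2677965760231018), (0.03943343833088875, 0.03969736769795418), 63.52427673339844)
```

The head's outline is round, about 41 mm across at z = 37 mm, and sits at the release point, so the bushing stands upright in the tray. Handing in.

```bash
python3 -c "
from cell import close_job; print(close_job())"
```

```text
the job is handed in; nothing more can be done
None
```

The job is handed in: the left and middle bushings took the gauge to its collar and stay in the rack, the right one stopped about 12 mm down and now stands upright in the red tray, and the gauge is fully home in its stand (about 31 s on the clock; no verdict was returned).

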